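# Clamp a sink flange in the swing-arm fixture

### The arm

A 6-joint arm with a two-finger parallel gripper is mounted at the origin on the work surface. World frame = base frame: x ahead of the robot, y to its left, z up, the work surface at z = 0. Lengths are in mm, angles in rad, forces in N, time in s.
With the tool pointing down it reaches from about 350 to 775 mm from the base axis. Payload 7.3 kg.
Tool frame: the origin (TCP) lies midway between the tips of the shut fingers; the grasp point (between the pads) lies 19 mm behind it (grasp_offset is the z of the grasp point in the tool frame, in mm); z points along the fingers, y is the direction in which the jaws open and shut (so a half turn about z gives the same grasp; the last joint's range is limited). The gripper opens to 92 mm and grips with 3 to 60 N. Pads are 19 mm wide; open, the fingers measure 130 mm over their backs; the gripper's body (75 mm by 190 mm) begins 47 mm behind the grasp point.
Start: joints at [1.02, 0.342, 1.524, -0, 1.275, -0.146], TCP at [206.751, 482.596, 226.741] pointing down, gripper open.
Joint ranges: [-2.53, 2.53], [-0.77, 2.02], [0.04, 2.7], [-1, 4.14], [0.28, 2.66], [-3.11, 3.11]. Speed limits (rad/s): [2.57, 2.57, 3.14, 3.14, 3.14, 3.14].

### API

Orientations are given as [roll, pitch, yaw] about the fixed x, y, z axes, in that order (R = Rz(yaw) Ry(pitch) Rx(roll)).
In Python, from plant import get_obs, capture, camera_model, close_job, boxes_of, regions_of, place_of, grasp_offset gives the robot as it stands. The module is installed in compiled form; this text tells all that it offers.
- The arm moves only by the tool send_rows, never from a script. Its argument "targets" is a list that holds one entry, the list of rows, each a list of 7 numbers: the turn, a rotation vector about the tool's x, y, z in degrees, then the shift along the tool's x, y, z in mm, then the closure, from -1 (fully open) to 1 (shut). A call has 1 to 5 rows; each row is the pose to reach, as a shift and turn from the pose commanded when the call began, along the tool's axes at that moment; what a row does not reach only later rows make up. A row lasts 1/12 s, in which the tool goes at most 41.7 mm and 7.16 degrees, less where a joint would pass 70% of its speed; a pose out of reach is approached as far as the arm can. A call with a gripper value outside its range is refused whole. The fingers move at their own pace and stop on an object; the grip force is fixed at half the most. Time passes only in rows, so rows that repeat a pose let the fingers close. It gives the time, the measured TCP pose, the force and the opening at its end, in the units of the state.
- get_obs(): the state, without advancing time (a new reading comes with each control period).
- capture(name): name is "scene" or "top" or "wrist"; returns the picture (400x640x3 uint8, red, green, blue); there is no depth.
- camera_model(name): a dict with "K" (3x3 intrinsics, pixels), "world_to_cam" (4x4, takes a point from world to camera coordinates). Camera axes: x right, y up, looking along -z (the intrinsics and any distortion apply to the point x, -y, -z); pixel columns grow to the right and rows downward; lengths in mm; the calibration is good to about 2 mm. A picture is of the moment at which its call begins: read the wrist's pose just before it. camera_model takes no time and is no camera call; for the wrist camera it gives the pose at the moment of the call.
- close_job(): hands the job in, once; it reports no verdict.
Trained networks look in the newest picture that a camera, given by its name, has taken for a name from the list of things; names that differ only in an ending like _2 or _b are one class to them, and where a whole thing is asked for, a point or a joint stands for the part that bears it (a point fixed in the world has none). Each returns a list of dicts, best first, with "conf" (0 to 1); they miss things now and then, are a little off and sometimes report something else, mostly with a low value. They report only what shows in the picture. A call takes as long as a camera call. They do not tell look-alikes from the thing itself.
- boxes_of(label, camera): "location" ([row, column] in pixels, amid what is visible of it).
- regions_of(label, camera): "region" (400x640 bool, what is visible of it) and "location" ([row, column] in pixels, amid what is visible of it).
- place_of(label, camera): "location" ([row, column] in pixels: a listed point, or the origin of a listed thing).
The state is a dict: "time": time; "joint_positions": joint angles; "dq": joint speeds; "tau": joint torques, N m; "tool_pos": TCP position; "tcp_rot": TCP orientation; "contact_force": force on the tool from outside, world axes, zero at the start; "moment": the same for the moment, N m; "grip_width": finger opening in mm.
Only numpy, scipy, OpenCV 4.12 (cv2) and the standard library are available. Lean on these libraries where they do the work, as an engineer would, in place of code of your own. Each camera call takes 0.05 s, during which the arm holds its last target.

### The job

Swing the fixture's clamp arm over the white flange until it rests against its stop pin, then turn the knurled thumbscrew clockwise until its pressure pad seats snugly on the flange. Stop as soon as the resistance has clearly risen, so that the flange is held but not crushed; leave the flange on its spigot, let go, and leave the other stock where it lies.

Things in the scene. Friction and masses are not known exactly. Their poses are not given: they have to be found in the camera images.
- fixture: Grey steel clamping fixture fixed to the table: base plate 200 x 120 x 12 mm. Origin: at table height under the axis of the flange spigot (31 mm diameter, 10 mm high). The plate runs from x = -60 to +140 mm and y = -60 to +60 mm in its own frame; z up. The clamp arm's vertical pivot is at (100, 0) mm in this frame; its bolt head tops out 59 mm above the table.
- stop_pin (a point): Top of the steel stop pin of the fixture, 14 mm in diameter, 52 mm above the table, at (45, 20) mm in the fixture's frame. The clamp arm's side rests against it when the arm is over the spigot.
- clamp_arm: Clamp arm: steel bar 24 mm wide, 12 mm thick, underside 40 mm, top 52 mm above the table. Origin: on its vertical pivot, in the underside; it reaches 115 mm along its own -x, z up. Its yaw equals the fixture's when it rests on the stop pin, over the spigot; it starts open by 1.0 to 1.6 rad, turned counterclockwise seen from above. Stiff pivot, about 0.3 N m (3 N at the screw); stays where left.
- screw_axis (a point): Point on the vertical screw axis in the arm's top face, 52 mm above the table, 100 mm from the pivot along the arm's -x (a 20 mm brass collar stands 3 mm above it). Here sits the knurled steel thumbscrew: round head 30 mm in diameter, 24 mm high, its lower face starting 8 to 12 mm above this point, as the screw was left (not measured); seated, about 6 mm.
- pad_side (a point): Point on the screw axis in the arm's underside, 40 mm above the table. The screw's rubber-faced pressure pad (disc, 52 mm) hangs below it, 1.5 to 6 mm over the flange at the start. Clockwise from above lowers screw and pad 1.5 mm per rad. Free turning takes 0.06 N m; on the flange the clamping force grows about 15 N per rad, and each newton adds about 0.01 N m. It does not run back. 8 to 15 N is snug, over 25 N crushes the flange.
- flange: The work: loose white plastic flange on the spigot, outer diameter 80 mm, 6 mm thick, with a collar of 58 mm diameter up to 14 mm above its underside; bore 34 mm. Origin: centre of its underside, which rests on the base plate 12 mm above the table.
- spare_flange: Bystander (sizes in mm): spare flange lying on the table left of the fixture: white plastic ring, outer diameter 72, bore 36, 12 high. Origin: centre of its underside. Leave it alone.
- lock_ring: Bystander (sizes in mm): loose brass lock ring, outer diameter 56, 8 high, on the table near the fixture. Origin: centre of its underside. Leave it alone.
- strainer: Bystander (sizes in mm): chromed sink strainer, 82 diameter, 30 high. Origin: centre of its underside. Leave it alone.
- reducer: Bystander (sizes in mm): grey plastic pipe reducer like a cup, 60 diameter, 60 high. Origin: centre of its underside. Leave it alone.
- driver: Bystander (sizes in mm): screwdriver with a black handle, 190 long, lying on the table. Origin: on its axis. Leave it alone.
- jar: Bystander (sizes in mm): clear closed jar, 68 diameter, 100 high. Origin: centre of its underside. Leave it alone.
- carton: Bystander (sizes in mm): small cardboard carton 120 x 90 x 60. Origin: centre of its underside. Leave it alone.
There are look-alikes about, which are no part of the job. What is shaped like the fixture but blue is not meant.

How it is judged:
By the outcome, as a careful person would: the job done as asked, in the order asked, and still so for the second after the job is handed in, with the robot touching nothing.
It also fails if it takes over 72 s, if anything falls off the work surface, if the arm or the gripper's body presses on something with over 40 N, if the wrist force passes 120 N, or if a joint passes its speed limit or range.

## Working session

There is one attempt and no reset: what is moved stays moved. The work goes in short steps, Python scripts to look and compute and a tool call to move; the robot and the scene stay as the last step left them, time stands still between calls to the robot, and variables do not carry over. Pictures are saved under pics/ and viewed, and the job is handed in when it is done.

Besides the shell and the picture viewer there is one more tool, called after "Emit:" as name(argument=value, ...), one argument or row to a line, values as JSON. send_rows: Moves the arm, as the interface text tells. Its arguments: {"type":"object","properties":{"targets":{"type":"array","items":{"type":"array","items":{"type":"array","items":{"type":"number"}}}}},"required":["targets"]}

```bash
mkdir -p pics; ls
python3 - <<'E'
from plant import *
import cv2
o=get_obs(); print(o); print(grasp_offset)
for n in ("scene","top","wrist"):
    im=capture(n); cv2.imwrite(f"pics/{n}0.png",im[:,:,::-1]); 
    m=camera_model(n); print(n,m)
    for l in ("fixture","clamp_arm","flange","screw_axis","stop_pin"):
        for r in place_of(l,n)[:3]: print(l,r)
E
```

```text
pics
{'time': 0.0, 'joint_positions': array([ 1.01994921e+00,  3.42722463e-01,  1.52502834e+00, -8.56239223e-06,
        1.27538796e+00, -1.46012995e-01]), 'dq': array([ 0.00097251, -0.00103037, -0.00029791, -0.00066147,  0.00096672,
       -0.00063555]), 'tau': array([-6.27962090e-04, -4.31254363e+01, -2.44211894e+01,  7.16717751e-02,
        5.62960468e-02, -1.46898501e-04]), 'tool_pos': array([206.55119317, 482.21509385, 226.04114402]), 'tcp_rot': array([-3.14006181e+00, -2.16849856e-04,  2.73676086e+00]), 'contact_force': array([0.21740991, 0.71882437, 0.94673069]), 'moment': array([0.01294198, 0.07607988, 0.04028163]), 'grip_width': 91.85887637397676}
-18.8
scene {'K': array([[411.30417846,   0.        , 319.79326171],
       [  0.        , 411.30417846, 204.97897242],
       [  0.        ,   0.        ,   1.        ]]), 'world_to_cam': array([[-3.19447366e-01,  9.47350494e-01,  2.19185400e-02,
         1.24588132e+02],
       [-6.24424924e-01, -2.27842363e-01,  7.47115368e-01,
         2.33712100e+02],
       [ 7.12774084e-01,  2.24977553e-01,  6.64332902e-01,
        -1.378351
[... 1905 characters left out ...]
79.0], 'conf': 0.63}
stop_pin {'location': [261.9, 229.1], 'conf': 0.61}
wrist {'K': array([[331.9200499 ,   0.        , 321.23278833],
       [  0.        , 331.9200499 , 195.10402753],
       [  0.        ,   0.        ,   1.        ]]), 'world_to_cam': array([[ 3.93371367e-01,  9.19379662e-01,  7.46825346e-05,
        -5.24836264e+02],
       [-8.78020340e-01,  3.75699204e-01, -2.96530590e-01,
         3.75451357e+01],
       [-2.72652252e-01,  1.16581071e-01,  9.55023352e-01,
        -3.91111166e+02],
       [ 0.00000000e+00,  0.00000000e+00,  0.00000000e+00,
         1.00000000e+00]])}
fixture {'location': [260.5, 139.6], 'conf': 0.95}
stop_pin {'location': [264.8, 293.5], 'conf': 0.43}
```

```bash
python3 -c "
import cv2
for n in ('scene','top'):
    im=cv2.imread(f'pics/{n}0.png'); 
    c=im[120:340,180:500]; cv2.imwrite(f'pics/{n}0c.png',cv2.resize(c,None,fx=2.5,fy=2.5,interpolation=cv2.INTER_CUBIC))"
```

```text
(no output)
```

View pics/top0.png

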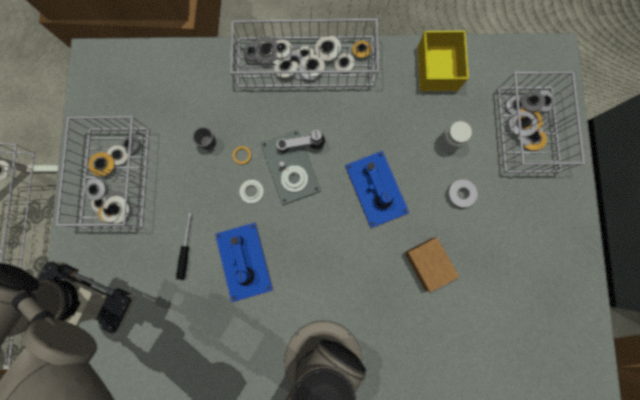

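View pics/scene0.png

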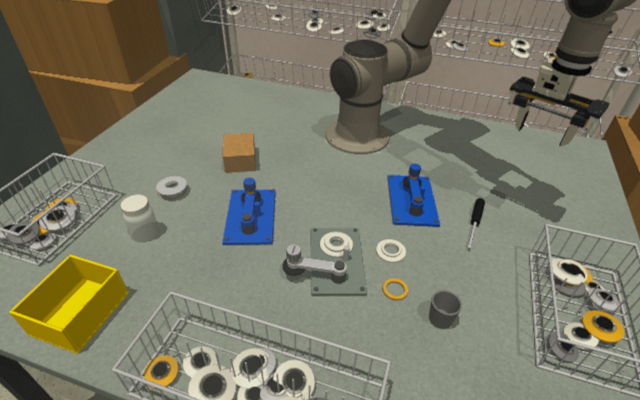

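View pics/wrist0.png

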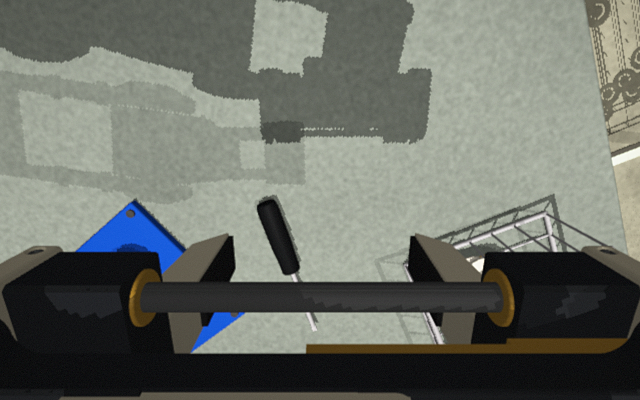

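```bash
ls pics
```

```text
scene0.png
scene0c.png
top0.png
top0c.png
wrist0.png
```

The grey fixture is the one with the white flange at top (row 178, col 293) and scene (243, 334). Its arm is open, with the screw at top (138, 317) and scene (259, 293).

Look-alikes:
- Blue fixtures, at top (190, 376) and (262, 244).
- Spare flange, at top (191, 251).
- Strainer, at top (193, 463).

I'll check the choice in one crop and measure.

```bash
cat > h.py <<'E'
import numpy as np, cv2
from plant import *
def ray(cam,rc,m=None):
    m=m or camera_model(cam); T=m['world_to_cam'];R=T[:3,:3];t=T[:3,3]
    K=m['K']; u=(rc[1]-K[0,2])/K[0,0]; v=(rc[0]-K[1,2])/K[1,1]
    return -R.T@t, R.T@np.array([u,-v,-1.0])
def atz(cam,rc,z,m=None):
    c,d=ray(cam,rc,m); return c+d*(z-c[2])/d[2]
def proj(cam,p,m=None):
    m=m or camera_model(cam); T=m['world_to_cam']; q=T[:3,:3]@np.array(p,float)+T[:3,3]; K=m['K']
    return np.array([K[1,1]*q[1]/q[2]*1+K[1,2], -K[0,0]*q[0]/q[2]+K[0,2]]) if 0 else np.array([K[1,1]*(-q[1])/(-q[2])+K[1,2], K[0,0]*q[0]/(-q[2])+K[0,2]])
def tri(a,ra,b,rb):
    c1,d1=ray(a,ra);c2,d2=ray(b,rb)
    A=np.stack([d1,-d2],1); s=np.linalg.lstsq(A,c2-c1,rcond=None)[0]
    p,q=c1+s[0]*d1,c2+s[1]*d2; return (p+q)/2,np.linalg.norm(p-q)
E
python3 - <<'E'
from h import *
for n,z,a,b in (("fixture",0,(178.8,294.7),(245.8,335.8)),("flange",12,(177.7,292.6),(243.5,334.2)),("pin",52,(162.3,279),(248.4,347.1)),("screw",52,(138.2,316.8),(259.3,293.3)),("pivot",40,(146.9,282.3),(272.4,338.1))):
    print(n,atz('top',a,z).round(1),atz('scene',b,z).round(1),tri('top',a,'scene',b))
E
```

```text
fixture [511.   79.3   0. ] [504.3  79.7   0. ] (array([509.57324185,  79.92442634,   5.54288167]), np.float64(2.0387141588070348))
flange [511.8  84.7  12. ] [509.2  76.5  12. ] (array([511.91699353,  80.91926145,  16.07579908]), np.float64(7.164989182801209))
pin [548.5 120.8  52. ] [550.  117.6  52. ] (array([549.03221428, 119.16162709,  51.4605272 ]), np.float64(3.4697075606997294))
screw [619.1  12.7  52. ] [620.7  15.5  52. ] (array([619.35865362,  13.78176426,  49.96541809]), np.float64(2.212643355210913))
pivot [597.4 113.1  40. ] [613.1 116.   40. ] (array([601.75362318, 114.03487367,  25.95319674]), np.float64(1.220168819808039))
```

View pics/top0c.png

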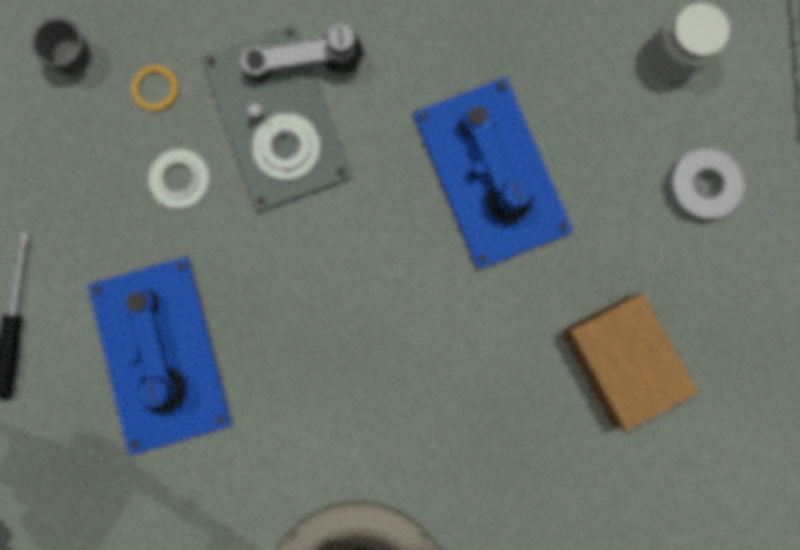

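View pics/scene0c.png

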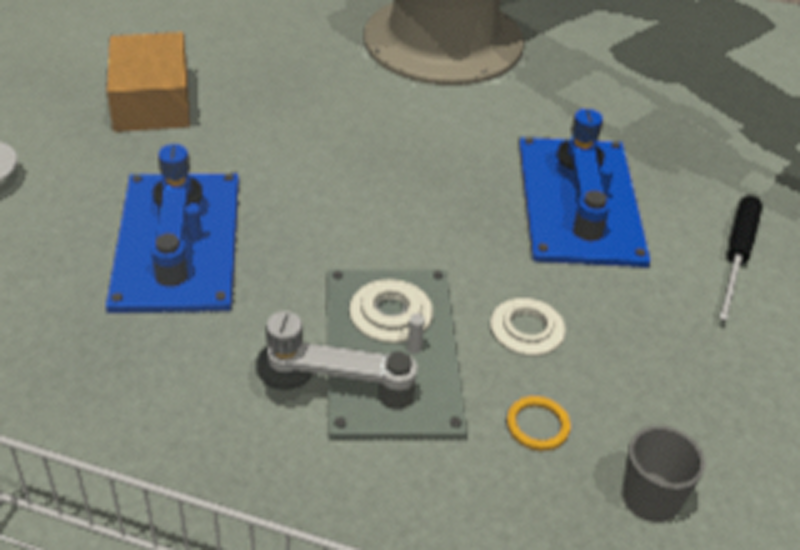

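The crop confirms it: grey plate, white flange on the spigot, arm open to the right. Next I'll plan a wrist view from above the fixture.

```bash
cat >> h.py <<'E'
from scipy.spatial.transform import Rotation as Rn
def tool(o=None):
    o=o or get_obs(); return np.array(o['tool_pos'],float), Rn.from_euler('xyz',o['tcp_rot']).as_matrix()
def goto(p,yaw=None,o=None):
    """shift in tool axes (mm) and turn about tool z (deg) to world p,yaw"""
    P,R=tool(o); o=o or get_obs()
    s=R.T@(np.array(p)-P); t=None
    if yaw is not None:
        t=-np.degrees((yaw-o['tcp_rot'][2]+np.pi)%(2*np.pi)-np.pi)
    return s.round(1),t
E
python3 - <<'E'
from h import *
m=camera_model('wrist');T=m['world_to_cam'];c=-T[:3,:3].T@T[:3,3]
P,R=tool();print('cam in tool',R.T@(c-P),'look',R.T@-T[2,:3], 'up',R.T@T[1,:3])
print(proj('wrist',P,m))
for p in (0,1):pass
# refined pts by hand from crops (x2.5, offset 120,180)
f=lambda x,y:(120+y/2.5,180+x/2.5)
print('bolt',tri('top',f(256,60),'scene',f(400,362)),atz('top',f(256,60),59),atz('scene',f(400,362),59))
print('pin',tri('top',f(255,108),'scene',f(416,318)),atz('top',f(255,108),52),atz('scene',f(416,318),52))
print('collar',tri('top',f(286,144),'scene',f(392,300)),atz('top',f(286,144),26),atz('scene',f(392,300),26))
print('headtop',tri('top',f(341,38),'scene',f(285,322)),)
E
```

```text
cam in tool [  80.36508995   -0.23750151 -157.91649883] look [-2.96473854e-01  4.57286030e-05  9.55040969e-01] up [ 9.55040834e-01 -5.18170024e-04  2.96473837e-01]
[251.99543741 321.63951765]
bolt (array([601.88827422, 113.91272552,  52.03870565]), np.float64(4.618690818646926)) [600.31895279 110.93597633  59.        ] [607.01015075 117.4465314   59.        ]
pin (array([545.90750045, 113.58841104,  50.33881073]), np.float64(2.527545785126748)) [545.7904402  112.18320687  52.        ] [547.05134194 115.11711153  52.        ]
collar (array([508.82784529,  80.27904968,  25.28635532]), np.float64(3.809151060420306)) [509.15865106  78.38483574  26.        ] [508.97397227  82.27666388  26.        ]
headtop (array([617.46099044,  14.94209748,  82.48529032]), np.float64(3.017213656580036))
```

Run:
```python
from h import *
print(goto([565,110,230],1.73))
```

```text
(array([-476. , -201.4,   -3.2]), np.float64(57.68470969544324))
```

Emit:
send_rows(
  targets=[
    [[0, 0, 58, -476, -201, -3, -1], [0, 0, 58, -476, -201, -3, -1], [0, 0, 58, -476, -201, -3, -1], [0, 0, 58, -476, -201, -3, -1], [0, 0, 58, -476, -201, -3, -1]],
  ],
)

```text
time: 1.32
tool_pos: [352.2, 331.1, 228.1]
tcp_rot: [3.141, -0.0, 2.106]
contact_force: [0.9, 0.5, -0.1]
grip_width: 91.7
```

Run:
```python
from h import *
print(goto([565,110,230],1.73))
```

```text
(array([-298.7,   70.2,   -1.9]), np.float64(21.55925998257324))
```

Emit:
send_rows(
  targets=[
    [[0, 0, 21.5, -299, 70, -2, 1], [0, 0, 21.5, -299, 70, -2, 1], [0, 0, 21.5, -299, 70, -2, 1], [0, 0, 21.5, -299, 70, -2, 1], [0, 0, 21.5, -299, 70, -2, 1]],
  ],
)

```text
time: 1.73
tool_pos: [497.6, 181.3, 229.5]
tcp_rot: [3.141, -0.0, 1.736]
contact_force: [0.7, 0.5, 0.2]
grip_width: 63.2
```

Run:
```python
from h import *
print(goto([565,110,230],1.73))
```

```text
(array([-81.4,  54.8,  -0.5]), np.float64(0.33184344087206785))
```

Emit:
send_rows(
  targets=[
    [[0, 0, 0, -75, 50, 0, 1], [0, 0, 0, -75, 50, 0, 1], [0, 0, 0, -75, 50, 0, 1], [0, 0, 0, -75, 50, 0, 1]],
  ],
)

```text
time: 2.07
tool_pos: [559.5, 115.1, 228.6]
tcp_rot: [-3.141, 0.0, 1.732]
contact_force: [-0.5, 0.4, -0.4]
grip_width: 36.4
```

Run:
```python
from h import *
m=camera_model('wrist'); im=capture('wrist'); cv2.imwrite('pics/w1.png',im[:,:,::-1])
print(get_obs()['tool_pos'],get_obs()['tcp_rot'])
for l,z in (("fixture",0),("flange",12),("stop_pin",52),("clamp_arm",40),("screw_axis",52)):
    for r in place_of(l,'wrist')[:3]: print(l,r,atz('wrist',r['location'],z,m).round(1))
```

```text
[558.19198482 116.72296634 228.75241194] [-3.14056188e+00 -5.56768194e-04  1.73434366e+00]
fixture {'location': [184.5, 275.4], 'conf': 0.81} [509.  80.   0.]
fixture {'location': [22.6, 28.4], 'conf': 0.63} [231.7 213.2   0. ]
flange {'location': [185.3, 280.4], 'conf': 0.94} [516.1  83.5  12. ]
stop_pin {'location': [173.8, 307.7], 'conf': 0.79} [545.7 112.2  52. ]
clamp_arm {'location': [177.3, 362.5], 'conf': 0.63} [604.4 114.9  40. ]
screw_axis {'location': [263.5, 360.2], 'conf': 0.82} [619.6  19.1  52. ]
```

View pics/w1.png

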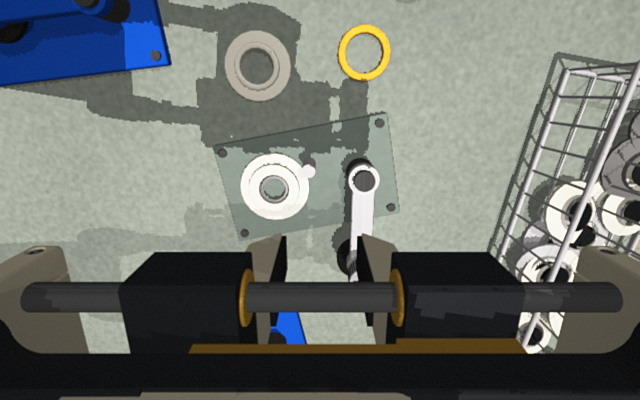

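The wrist view shows the whole grey plate: corners near (145,214), (112,386), (210,399) and (240,237), bolt head (180,364), pin (172,308), flange collar (188,273).

Run:
```python
from h import *
P,R=tool(); m=camera_model('wrist')
pts={}
for n,rc,z in (('c1',(146,215),12),('c2',(112,386),12),('c3',(210,399),12),('c4',(240,237),12),('bolt',(180,364),59),('pin',(171.5,308.5),52),('collar',(187,273.5),26)):
    pts[n]=atz('wrist',rc,z,m); print(n,pts[n].round(1))
# fit
obs=np.array([pts[k][:2] for k in ('c1','c2','c3','c4','bolt','pin','collar')])
loc=np.array([[-60,60],[140,60],[140,-60],[-60,-60],[100,0],[45,20],[0,0]],float)
a=loc-loc.mean(0);b=obs-obs.mean(0);U,S,V=np.linalg.svd(a.T@b);Rm=(U@V).T
th=np.arctan2(Rm[1,0],Rm[0,0]);t=obs.mean(0)-Rm@loc.mean(0)
print('origin',t,'yaw',th,'res',(obs-(loc@Rm.T+t)).round(1).tolist()); print('pivot',Rm@[100,0]+t)
print(np.linalg.det(Rm))
```

```text
c1 [435.  120.2  12. ]
c2 [617.6 189.2  12. ]
c3 [658.7  80.1  12. ]
c4 [470.5   8.2  12. ]
bolt [601.3 120.6  59. ]
pin [544.  118.2  52. ]
collar [507.8  87.7  26. ]
origin [507.9740887   85.67976626] yaw 0.35405642725773817 res [[4.1, -0.9], [-0.9, -1.3], [-1.4, 2.2], [-2.0, -0.4], [-0.4, 0.2], [0.8, -1.8], [-0.2, 2.0]]
pivot [601.77149352 120.35031356]
0.9999999999999989
```

Run:
```python
from h import *
print(get_obs()['tool_pos'],get_obs()['tcp_rot'],get_obs()['dq'].round(3))
m=camera_model('wrist'); im=capture('wrist'); cv2.imwrite('pics/w2.png',im[:,:,::-1])
m2=camera_model('wrist');print(get_obs()['tool_pos'],abs(m['world_to_cam']-m2['world_to_cam']).max())
cv2.imwrite('pics/w2c.png',cv2.resize(im[90:260,200:420,::-1],None,fx=3.5,fy=3.5,interpolation=cv2.INTER_CUBIC))
for l,z in (("fixture",0),("flange",12),("stop_pin",52),("clamp_arm",40),("screw_axis",52)):
    for r in place_of(l,'wrist')[:1]: print(l,r,atz('wrist',r['location'],z,m2).round(1))
```

```text
[557.27136698 118.78475669 229.61316456] [ 3.14135572e+00 -2.54754084e-04  1.73863950e+00] [-0.004  0.002 -0.004 -0.003 -0.    -0.004]
[557.38143964 118.64735463 229.65492357] 0.14385103067479577
fixture {'location': [187.1, 276.8], 'conf': 0.84} [509.4  80.2   0. ]
stop_pin {'location': [174.8, 309.9], 'conf': 0.7} [546.2 114.9  52. ]
clamp_arm {'location': [181.6, 364.6], 'conf': 0.93} [605.9 114.3  40. ]
```

View pics/w2c.png

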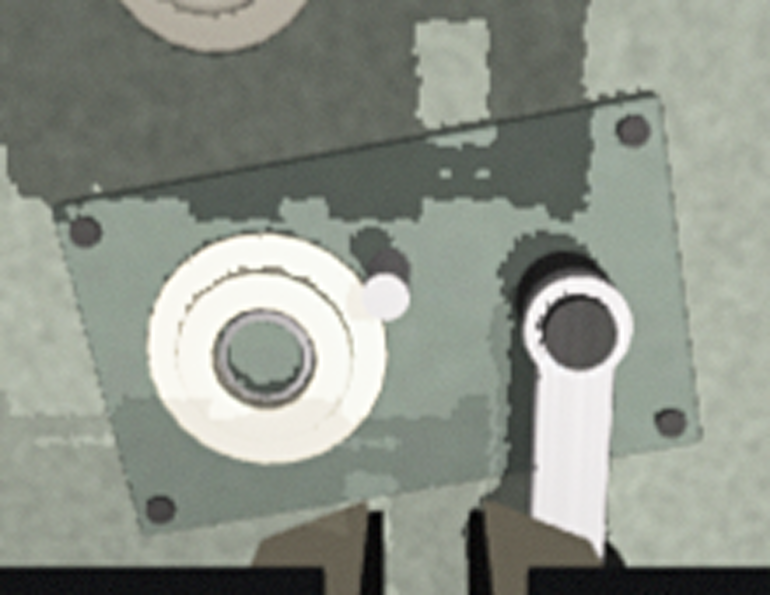

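```bash
cat > fit.py <<'E'
from h import *
def fit(obs,loc):
    obs=np.array(obs);loc=np.array(loc,float)
    a=loc-loc.mean(0);b=obs-obs.mean(0);U,S,V=np.linalg.svd(a.T@b);Rm=(U@V).T
    th=np.arctan2(Rm[1,0],Rm[0,0]);t=obs.mean(0)-Rm@loc.mean(0)
    return t,th,(obs-(loc@Rm.T+t)).round(1).tolist(),Rm
E
python3 - <<'E'
from fit import *
m=camera_model('wrist')
L=[((62,205),12,(-60,60)),((658,95),12,(140,60)),((702,438),12,(140,-60)),((140,533),12,(-60,-60)),((579,332),59,(100,0)),((386,297),52,(45,20)),((267,349),18,(0,0))]
obs=[atz('wrist',(90+y/3.5,200+x/3.5),z,m)[:2] for (x,y),z,_ in L]
t,th,res,Rm=fit(obs,[l[2] for l in L]); print(t,th,res,'pivot',Rm@[100,0]+t,'scr',t)
# bar edges at z=52: two edges
e=[atz('wrist',(90+y/3.5,200+x/3.5),52,m)[:2] for x,y in ((538,380),(532,530),(612,380),(605,540))]
print(np.round(e,1)); d=(e[1]-e[0])+(e[3]-e[2]); print('arm dir',np.arctan2(d[1],d[0]))
E
```

```text
[511.54801722  80.92913668] 0.3435223344562099 [[4.2, -0.2], [-1.4, -1.6], [-0.9, 1.3], [-0.3, 0.7], [-1.2, 0.1], [-0.1, -0.9], [-0.3, 0.7]] pivot [605.70543388 114.60970806] scr [511.54801722  80.92913668]
[[596.6  96.1]
 [604.4  46.9]
 [618.7  99.8]
 [627.9  47.4]]
arm dir -1.4051019152087791
```

Run:
```python
from h import *
for z in (0,40,80,120): print(z,atz('top',(90,305),z).round(), atz('top',(68,305),z).round(), atz('scene',(294,172),z).round(), atz('scene',(352,388),z).round())
print(goto([660,62,120],1.74))
```

```text
0 [791.  49.   0.] [863.  49.   0.] [ 758. -212.    0.] [736. 256.   0.]
40 [772.  47.  40.] [842.  48.  40.] [ 781. -187.   40.] [760. 256.  40.]
80 [753.  46.  80.] [821.  46.  80.] [ 803. -162.   80.] [783. 255.  80.]
120 [735.  44. 120.] [799.  44. 120.] [ 825. -137.  120.] [807. 254. 120.]
(array([-71.9,  91.3, 109.5]), np.float64(-0.1610567714819517))
```

Run:
```python
from h import *
print(goto([648,63,130],3.31))
```

```text
(array([-68.9,  79.7,  99.5]), np.float64(-90.11543060702121))
```

Emit:
send_rows(
  targets=[
    [[0, 0, -90, -69, 80, 70, 1], [0, 0, -90, -69, 80, 70, 1], [0, 0, -90, -69, 80, 70, 1], [0, 0, -90, -69, 80, 70, 1], [0, 0, -90, -69, 80, 70, 1]],
  ],
)

```text
time: 3.08
tool_pos: [648.5, 61.0, 155.3]
tcp_rot: [-3.138, -0.004, 2.366]
contact_force: [-0.0, 1.0, -0.1]
grip_width: 0.4
```

Run:
```python
from h import *
print(goto([648,63,130],3.31))
```

```text
(array([ 1.6,  1.2, 25.3]), np.float64(-54.11276462317486))
```

Emit:
send_rows(
  targets=[
    [[0, 0, -7, 1, 1, 10, 1], [0, 0, -14, 1, 1, 20, 1], [0, 0, -21, 1, 1, 25, 1], [0, 0, -28, 1, 1, 25, 1], [0, 0, -35, 1, 1, 25, 1]],
  ],
)

```text
time: 3.5
tool_pos: [648.1, 64.0, 133.6]
tcp_rot: [-3.142, -0.001, 2.979]
contact_force: [-0.6, 0.3, 0.4]
grip_width: 0.3
```

Emit:
send_rows(
  targets=[
    [[0, 0, -7, 0, 0, 15, 1], [0, 0, -14, 0, 0, 30, 1], [0, 0, -19, 0, 0, 45, 1], [0, 0, -19, 0, 0, 60, 1], [0, 0, -19, 0, 0, 60, 1]],
  ],
)

```text
time: 3.92
tool_pos: [646.4, 64.0, 71.0]
tcp_rot: [3.14, -0.006, -2.979]
contact_force: [-0.7, 0.6, -0.4]
grip_width: 0.6
```

Run:
```python
from h import *
o=get_obs();print(o['tool_pos'],o['tcp_rot'],o['contact_force'],o['joint_positions'])
print(goto([648,63,44],3.31))
im=capture('scene'); cv2.imwrite('pics/s2.png',cv2.resize(im[130:330,200:460,::-1],None,fx=3,fy=3,interpolation=cv2.INTER_CUBIC))
```

```text
[646.40332641  64.02152054  70.96457499] [ 3.14044673 -0.00572811 -2.97915903] [-0.71163196  0.56386074 -0.41591629] [-1.92146562e-02  7.14180044e-01  1.33605618e+00  1.03705075e-04
  1.09719731e+00 -1.75248889e+00]
(array([-1.6, -1.3, 27. ]), np.float64(-0.34226903128217423))
```

View pics/s2.png

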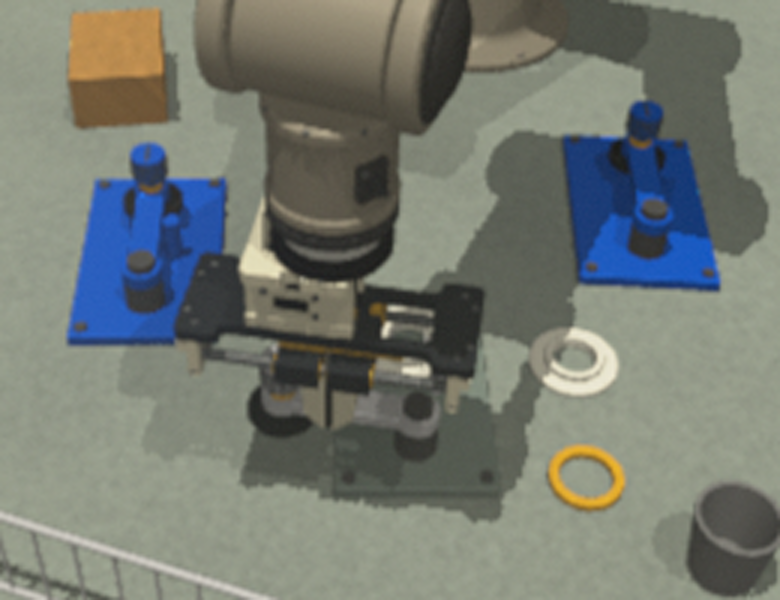

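Emit:
send_rows(
  targets=[
    [[0, 0, 0, -1, -1, 27, 1], [0, 0, 0, -1, -1, 27, 1], [0, 0, 0, 4, -1, 27, 1], [0, 0, 0, 10, -1, 27, 1], [0, 0, 0, 10, -1, 27, 1]],
  ],
)

```text
time: 4.38
tool_pos: [638.1, 61.3, 48.8]
tcp_rot: [-3.141, 0.001, -2.979]
contact_force: [0.3, 0.1, 0.1]
grip_width: 0.4
```

```bash
cat > st.py <<'E'
from h import *
o=get_obs();P,R=tool(o)
pv=R.T@(np.array([605,114,P[2]])-P)
print(o['time'],P.round(1),o['tcp_rot'].round(3),'F',o['contact_force'].round(2),'Ftool',(R.T@o['contact_force']).round(2),'M',o['moment'].round(3),'pivot in tool',pv.round(1),'j6',o['joint_positions'][5].round(3))
E
python3 st.py
```

```text
4.3833 [638.1  61.3  48.8] [-3.141e+00  1.000e-03 -2.979e+00] F [0.31 0.05 0.13] Ftool [-0.31  0.   -0.13] M [0.024 0.028 0.008] pivot in tool [24.2 57.4 -0. ] j6 -1.757
```

Emit:
send_rows(
  targets=[
    [[0, 0, 0, 1, 0, 0, 1], [0, 0, 0, 2, 0, 1, 1]],
  ],
)

```text
time: 4.55
tool_pos: [637.3, 61.0, 47.7]
tcp_rot: [-3.141, 0.002, -2.979]
contact_force: [-0.2, 0.0, 0.6]
grip_width: 0.5
```

```bash
python3 st.py
```

```text
4.55 [637.3  61.   47.7] [-3.141e+00  2.000e-03 -2.979e+00] F [-0.2   0.01  0.62] Ftool [ 0.2   0.04 -0.63] M [ 0.109 -0.017  0.009] pivot in tool [23.3 57.5 -0.1] j6 -1.757
```

Emit:
send_rows(
  targets=[
    [[0, 0, 0, 0, 0, 3, 1], [0, 0, 6.3, 6.5, -2, 3, 1], [0, 0, 12.6, 13.2, -3.3, 3, 1], [0, 0, 18.9, 20, -3.8, 3, 1], [0, 0, 25.2, 26.8, -3.6, 3, 1]],
  ],
)

```text
time: 4.97
tool_pos: [613.3, 52.2, 43.7]
tcp_rot: [3.141, 0.006, 2.859]
contact_force: [7.3, -2.6, -3.5]
grip_width: 0.3
```

```bash
python3 st.py
```

```text
4.9667 [613.3  52.2  43.7] [3.141 0.006 2.859] F [ 7.29 -2.58 -3.53] Ftool [-7.7  -0.44  3.58] M [-0.578 -1.223  0.002] pivot in tool [25.2 57.  -0.1] j6 -1.326
```

Emit:
send_rows(
  targets=[
    [[0, 0, 6.3, 6.5, -2, 0, 1], [0, 0, 12.6, 13.2, -3.3, 0, 1], [0, 0, 18.9, 20, -3.8, 0, 1], [0, 0, 25.2, 26.8, -3.6, 0, 1], [0, 0, 31.5, 33.5, -2.7, 0, 1]],
  ],
)

```text
time: 5.38
tool_pos: [579.0, 57.2, 43.7]
tcp_rot: [-3.141, 0.005, 2.309]
contact_force: [0.8, -10.9, 0.0]
grip_width: 0.7
```

```bash
python3 st.py; python3 -c "
from h import *
im=capture('top'); cv2.imwrite('pics/t3.png',cv2.resize(im[100:260,200:420,::-1],None,fx=3.5,fy=3.5,interpolation=cv2.INTER_CUBIC))"
```

```text
5.3833 [579.   57.2  43.7] [-3.141  0.005  2.309] F [  0.78 -10.88   0.02] Ftool [-8.57 -6.74  0.02] M [-1.853 -0.286  0.08 ] pivot in tool [24.5 57.5 -0.1] j6 -0.767
```

View pics/t3.png

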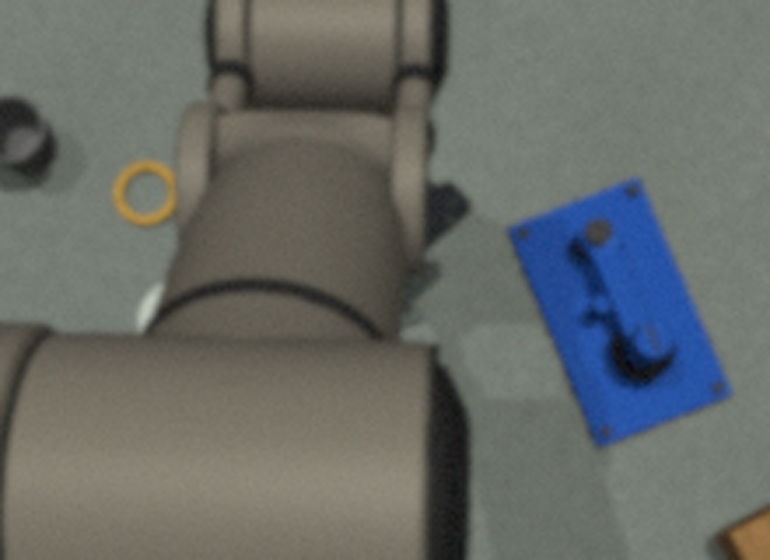

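Emit:
send_rows(
  targets=[
    [[0, 0, 6.3, 6.5, -2.5, 0, 1], [0, 0, 12.6, 13.2, -4, 0, 1], [0, 0, 17, 17.9, -4.5, 0, 1]],
  ],
)

```text
time: 5.68
tool_pos: [562.9, 68.1, 43.6]
tcp_rot: [3.141, 0.003, 2.012]
contact_force: [0.3, -8.2, 1.2]
grip_width: 0.6
```

```bash
python3 st.py; python3 -c "
from h import *
im=capture('scene'); cv2.imwrite('pics/s3.png',cv2.resize(im[180:320,230:430,::-1],None,fx=4,fy=4,interpolation=cv2.INTER_CUBIC))"
```

```text
5.6833 [562.9  68.1  43.6] [3.141e+00 3.000e-03 2.012e+00] F [ 0.31 -8.17  1.22] Ftool [-7.52 -3.21 -1.2 ] M [-1.482 -0.042  0.077] pivot in tool [23.5 57.7 -0.1] j6 -0.453
```

View pics/s3.png

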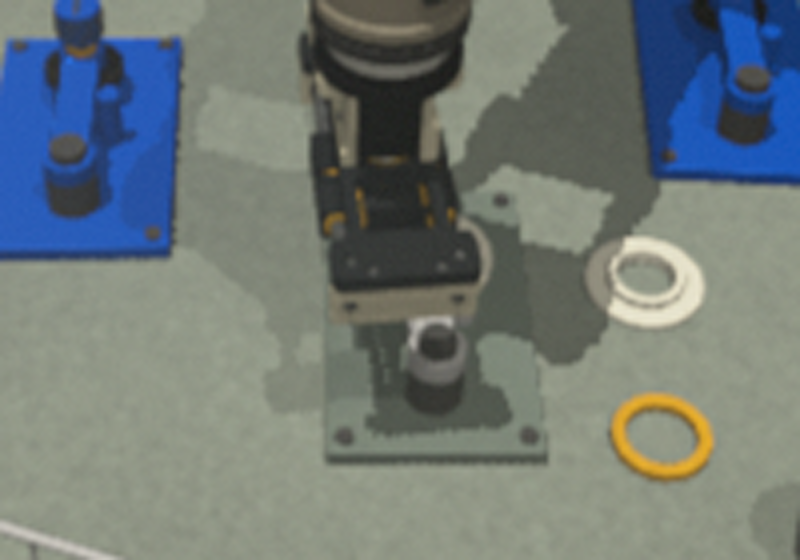

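Emit:
send_rows(
  targets=[
    [[0, 0, 2, 2.1, -0.6, 0, 1], [0, 0, 4, 4.2, -1.2, 0, 1]],
  ],
)

```text
time: 5.9
tool_pos: [559.6, 71.6, 43.5]
tcp_rot: [-3.141, 0.002, 1.948]
contact_force: [-0.8, -8.0, 2.3]
grip_width: 0.5
```

```bash
python3 st.py
```

```text
5.9 [559.6  71.6  43.5] [-3.141e+00  2.000e-03  1.948e+00] F [-0.77 -7.99  2.35] Ftool [-7.15 -3.66 -2.33] M [-1.405  0.284  0.057] pivot in tool [22.7 57.9 -0.1] j6 -0.382
```

Emit:
send_rows(
  targets=[
    [[0, 0, 1, 1.2, -0.4, 0, 1], [0, 0, 2, 2.4, -0.8, 0, 1]],
  ],
)

```text
time: 6.07
tool_pos: [557.8, 73.6, 43.5]
tcp_rot: [-3.14, 0.002, 1.913]
contact_force: [-1.5, -8.0, 2.8]
grip_width: 0.7
```

Emit:
send_rows(
  targets=[
    [[0, 0, 0, 1, 0, 0, 1], [0, 0, 0, 1.5, 0, 0, 1]],
  ],
)

```text
time: 6.23
tool_pos: [557.5, 74.3, 43.5]
tcp_rot: [-3.14, 0.003, 1.915]
contact_force: [-1.7, -12.6, 2.0]
grip_width: 0.7
```

```bash
python3 st.py
```

```text
6.2333 [557.5  74.3  43.5] [-3.140e+00  3.000e-03  1.915e+00] F [ -1.74 -12.6    1.95] Ftool [-11.28  -5.89  -1.91] M [-2.236  0.178  0.067] pivot in tool [21.4 58.1 -0.1] j6 -0.343
```

Emit:
send_rows(
  targets=[
    [[0, 0, 0, 1, 0, 0, 1], [0, 0, 0, 1, 0, 0, 1]],
  ],
)

```text
time: 6.4
tool_pos: [557.5, 74.3, 43.5]
tcp_rot: [-3.14, 0.004, 1.915]
contact_force: [0.0, -15.9, 1.3]
grip_width: 0.5
```

```bash
python3 st.py
```

```text
6.4 [557.5  74.3  43.5] [-3.14   0.004  1.915] F [ 1.000e-02 -1.594e+01  1.310e+00] Ftool [-15.01  -5.36  -1.24] M [-2.48   0.139  0.037] pivot in tool [21.3 58.1 -0.2] j6 -0.341
```

Emit:
send_rows(
  targets=[
    [[0, 0, 0, -8, 0, 0, 1], [0, 0, 0, -14, 0, 0, 1], [0, 0, 0, -14, 0, -40, 1], [0, 0, 0, -14, 0, -80, 0], [0, 0, 0, -14, 0, -120, -1]],
  ],
)

```text
time: 6.82
tool_pos: [561.5, 64.1, 164.2]
tcp_rot: [-3.14, -0.001, 1.913]
contact_force: [0.7, -0.6, 0.1]
grip_width: 9.6
```

```bash
python3 st.py; python3 -c "
from h import *
print(goto([511,80,170],4.53))"
```

```text
6.8167 [561.5  64.1 164.2] [-3.140e+00 -1.000e-03  1.913e+00] F [ 0.65 -0.61  0.14] Ftool [-0.79  0.41 -0.15] M [-0.088 -0.001 -0.029] pivot in tool [32.4 57.8 -0. ] j6 -0.365
(array([ 31.9, -42.2,  -5.7]), np.float64(-149.93986969955228))
```

Emit:
send_rows(
  targets=[
    [[0, 0, -7, 32, -42, -6, -1], [0, 0, -14, 32, -42, -6, -1], [0, 0, -21, 32, -42, -6, -1], [0, 0, -28, 32, -42, -6, -1], [0, 0, -35, 32, -42, -6, -1]],
  ],
)

```text
time: 7.23
tool_pos: [511.5, 80.5, 169.7]
tcp_rot: [3.141, 0.0, 2.531]
contact_force: [0.1, 0.4, 0.3]
grip_width: 42.6
```

Emit:
send_rows(
  targets=[
    [[0, 0, -7, 0, 0, 0, -1], [0, 0, -14, 0, 0, 0, -1], [0, 0, -21, 0, 0, 0, -1], [0, 0, -28, 0, 0, 0, -1], [0, 0, -35, 0, 0, 0, -1]],
  ],
)

```text
time: 7.65
tool_pos: [511.7, 80.4, 169.3]
tcp_rot: [3.141, 0.0, 3.141]
contact_force: [-0.4, -0.5, 0.3]
grip_width: 75.8
```

Emit:
send_rows(
  targets=[
    [[0, 0, -7, 0, 0, 0, -1], [0, 0, -14, 0, 0, 0, -1], [0, 0, -21, 0, 0, 0, -1], [0, 0, -28, 0, 0, 0, -1], [0, 0, -35, 0, 0, 0, -1]],
  ],
)

```text
time: 8.07
tool_pos: [511.7, 80.4, 169.3]
tcp_rot: [3.141, 0.001, -2.531]
contact_force: [-0.0, -0.2, 0.3]
grip_width: 91.9
```

Emit:
send_rows(
  targets=[
    [[0, 0, -7, 0, 0, 0, -1], [0, 0, -14, 0, 0, 0, -1], [0, 0, -21, 0, 0, 0, -1], [0, 0, -28, 0, 0, 0, -1], [0, 0, -35, 0, 0, 0, -1]],
  ],
)

```text
time: 8.48
tool_pos: [511.7, 80.4, 169.3]
tcp_rot: [3.142, 0.001, -1.92]
contact_force: [0.2, 1.1, -0.4]
grip_width: 91.7
```

```bash
python3 st.py; python3 -c "
from h import *
print(goto([511,80,170],4.53))"
```

```text
8.4833 [511.7  80.4 169.3] [ 3.142e+00  1.000e-03 -1.920e+00] F [ 0.19  1.11 -0.36] Ftool [-1.11  0.2   0.36] M [0.086 0.103 0.031] pivot in tool [-63.6 -76.2   0. ] j6 -2.785
(array([ 0.6,  0.5, -0.7]), np.float64(-9.575339244873227))
```

Take one more small turn to the start angle, then look.

Emit:
send_rows(
  targets=[
    [[0, 0, -5, 0, 0, 0, -1], [0, 0, -9, 0, 0, 0, -1], [0, 0, -9, 0, 0, 0, -1], [0, 0, -9, 0, 0, 0, -1]],
  ],
)

```text
time: 8.82
tool_pos: [511.6, 80.3, 169.3]
tcp_rot: [-3.142, 0.0, -1.772]
contact_force: [-0.6, 0.0, 0.2]
grip_width: 91.6
```

```bash
python3 st.py
python3 - <<'E'
from h import *
im=capture('wrist'); cv2.imwrite('pics/w4.png',im[:,:,::-1])
m=camera_model('wrist')
for l,z in (("screw_axis",52),("clamp_arm",40),("stop_pin",52)):
    for r in place_of(l,'wrist')[:2]: print(l,r,atz('wrist',r['location'],z,m).round(1))
im=capture('scene'); cv2.imwrite('pics/s4.png',cv2.resize(im[180:320,230:430,::-1],None,fx=4,fy=4,interpolation=cv2.INTER_CUBIC))
E
```

```text
8.8167 [511.6  80.3 169.3] [-3.142  0.    -1.772] F [-0.59  0.02  0.23] Ftool [ 0.1   0.58 -0.23] M [0.038 0.094 0.022] pivot in tool [-51.6 -84.8   0. ] j6 -2.934
clamp_arm {'location': [238.8, 233.6], 'conf': 0.75} [603.  114.5  40. ]
stop_pin {'location': [234.3, 292.5], 'conf': 0.82} [545.3 116.   52. ]
stop_pin {'location': [188.5, 320.9], 'conf': 0.53} [511.6  79.1  52. ]
```

View pics/w4.png

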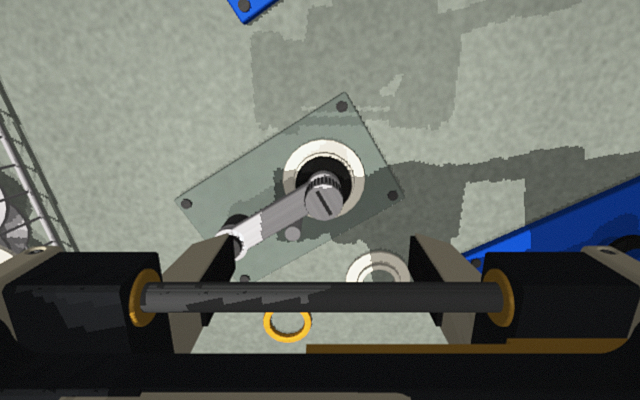

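View pics/s4.png

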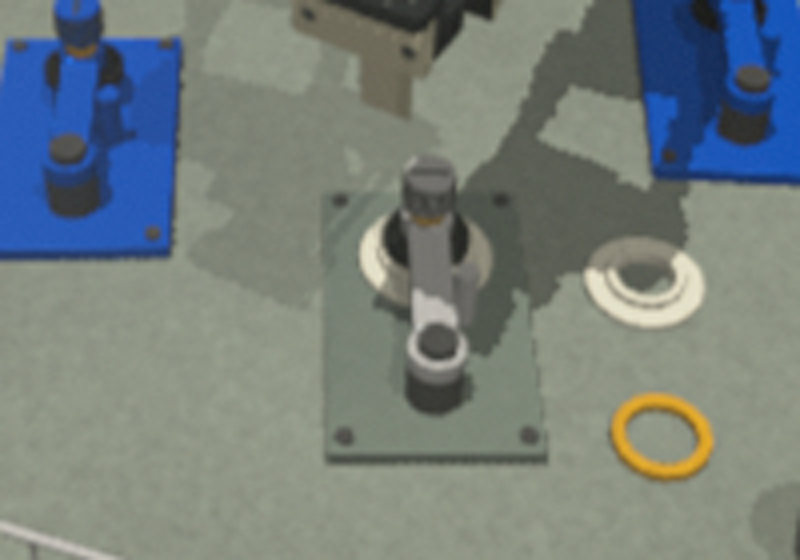

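The arm now lies against the pin, with the pad over the flange. The head is at wrist pixel (202,323), with a slot that will serve as a turn marker.

Run:
```python
from h import *
im=cv2.imread('pics/w4.png'); m=camera_model('wrist')
c=cv2.resize(im[150:250,230:390],None,fx=5,fy=5,interpolation=cv2.INTER_CUBIC); 
for z in (84,88):
  for p in ((511,80.3),):
    k=[proj('wrist',[p[0]+15*np.cos(a),p[1]+15*np.sin(a),z],m) for a in np.linspace(0,6.28,40)]
    cv2.polylines(c,[np.array([[(q[1]-230)*5,(q[0]-150)*5] for q in k]).astype(int)],True,(0,0,255) if z==84 else (0,255,0),1)
cv2.imwrite('pics/w4c.png',c)
```

```text
(no output)
```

View pics/w4c.png

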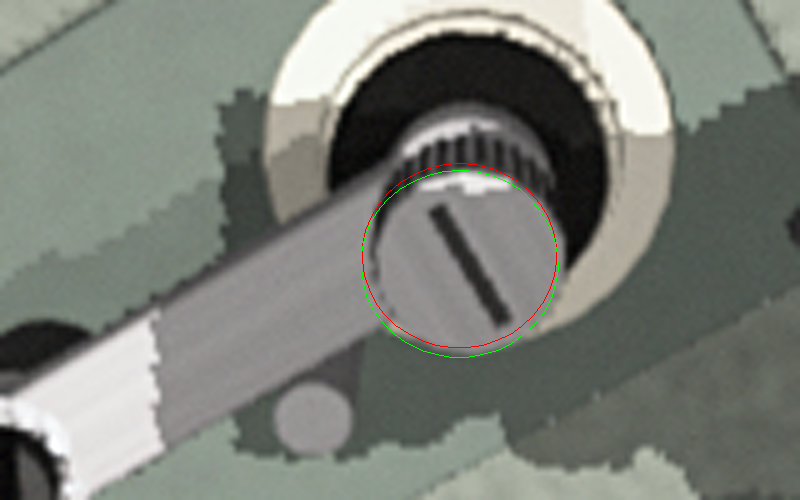

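Run:
```python
from h import *
m=camera_model('wrist');
print(tri('wrist',(202.4,324),'scene',(180+169/4,230+430/4)))
for z in (84,88): print(atz('wrist',(202.4,324),z), atz('scene',(180+169/4,230+430/4),z))
print(goto([509.7,80,100],-1.75))
```

```text
(array([509.51463277,  81.08352456,  84.89235317]), np.float64(0.02009263239216981))
[509.56174569  81.38706512  84.        ] [508.62237376  80.8513398   84.        ]
[509.33036882  80.06844566  88.        ] [512.65429763  81.8567302   88.        ]
(array([ 0.7,  1.7, 69.3]), np.float64(-1.174038914938426))
```

Emit:
send_rows(
  targets=[
    [[0, 0, 0, -0.4, 2, 40, -1], [0, 0, 0, -0.4, 2, 75, -1], [0, 0, 0, -0.4, 2, 100, -1], [0, 0, 0, -0.4, 2, 107, -1], [0, 0, 0, -0.4, 2, 107, -1]],
  ],
)

```text
time: 9.48
tool_pos: [508.4, 81.0, 60.7]
tcp_rot: [3.138, -0.001, -1.77]
contact_force: [-0.7, 0.6, -0.4]
grip_width: 91.6
```

```bash
python3 st.py
```

```text
9.4833 [508.4  81.   60.7] [ 3.138e+00 -1.000e-03 -1.770e+00] F [-0.69  0.64 -0.44] Ftool [-0.49  0.8   0.44] M [ 0.099  0.118 -0.063] pivot in tool [-51.4 -88.1  -0.4] j6 -2.933
```

Emit:
send_rows(
  targets=[
    [[0, 0, 0, 0, -1, -1.5, 0.3], [0, 0, 0, 0, -1, -1.5, 0.3], [0, 0, 0, 0, -1, -1.5, 0.3], [0, 0, 0, 0, -1, -1.5, 0.3], [0, 0, 0, 0, -1, -1.5, 0.3]],
  ],
)

```text
time: 9.9
tool_pos: [511.1, 80.9, 64.8]
tcp_rot: [-3.14, 0.0, -1.77]
contact_force: [-0.3, 0.8, -0.7]
grip_width: 63.4
```

Emit:
send_rows(
  targets=[
    [[0, 0, 0, 0, 0, 0, 0.3], [0, 0, 0, 0, 0, 0, 0.3], [0, 0, 0, 0, 0, 0, 0.3], [0, 0, 0, 0, 0, 0, 0.3]],
  ],
)

```text
time: 10.23
tool_pos: [510.6, 80.9, 63.8]
tcp_rot: [-3.142, 0.0, -1.77]
contact_force: [-0.6, 1.0, 0.8]
grip_width: 36.3
```

```bash
python3 st.py
python3 - <<'E'
from h import *
print(get_obs()['grip_width'])
im=capture('wrist'); cv2.imwrite('pics/w5.png',im[:,:,::-1])
cv2.imwrite('pics/w5c.png',cv2.resize(im[150:350,220:420,::-1],None,fx=3,fy=3,interpolation=cv2.INTER_CUBIC))
E
```

```text
10.2333 [510.6  80.9  63.8] [-3.142  0.    -1.77 ] F [-0.62  1.02  0.84] Ftool [-0.87  0.81 -0.84] M [0.073 0.154 0.009] pivot in tool [-51.1 -86.    0. ] j6 -2.934
36.347169342108614
```

View pics/w5c.png

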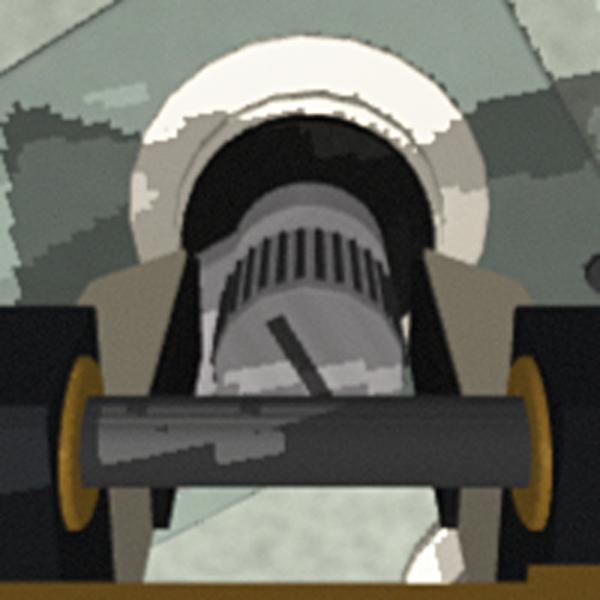

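Emit:
send_rows(
  targets=[
    [[0, 0, 0, 0, 0, 0, 0.6], [0, 0, 0, 0, 0, 0, 0.6], [0, 0, 0, 0, 0, 0, 0.6], [0, 0, 0, 0, 0, 0, 0.6]],
  ],
)

```text
time: 10.62
tool_pos: [510.1, 80.9, 63.8]
tcp_rot: [3.141, -0.0, -1.77]
contact_force: [-3.1, 0.0, 1.8]
grip_width: 28.8
```

```bash
python3 st.py; python3 -c "
from h import *
print(get_obs()['grip_width'])"
```

```text
10.6167 [510.1  80.9  63.8] [ 3.141 -0.    -1.77 ] F [-3.08  0.03  1.81] Ftool [ 0.58  3.03 -1.81] M [0.104 0.537 0.007] pivot in tool [-51.2 -86.4  -0.1] j6 -2.934
28.841030538763714
```

Emit:
send_rows(
  targets=[
    [[0, 0, 5, 0, 0.5, 0.1, 0.6], [0, 0, 10, 0, 0.5, 0.25, 0.6], [0, 0, 15, 0, 0.5, 0.4, 0.6], [0, 0, 20, 0, 0.5, 0.5, 0.6]],
  ],
)

```text
time: 10.95
tool_pos: [510.0, 80.9, 63.2]
tcp_rot: [3.141, -0.0, -2.123]
contact_force: [-2.5, -0.3, 0.8]
grip_width: 29.6
```

```bash
python3 st.py; python3 -c "
from h import *
print(get_obs()['grip_width'])"
```

```text
10.95 [510.   80.9  63.2] [ 3.141 -0.    -2.123] F [-2.46 -0.26  0.84] Ftool [ 1.51  1.96 -0.84] M [0.032 0.389 0.103] pivot in tool [-78.  -63.6  -0. ] j6 -2.581
29.583472038621522
```

Emit:
send_rows(
  targets=[
    [[0, 0, 5, 0.2, 0.4, 0.1, 0.6], [0, 0, 10, 0.2, 0.4, 0.25, 0.6], [0, 0, 15, 0.2, 0.4, 0.4, 0.6], [0, 0, 20, 0.2, 0.4, 0.5, 0.6]],
  ],
)

```text
time: 11.28
tool_pos: [509.9, 81.0, 62.7]
tcp_rot: [-3.141, 0.0, -2.472]
contact_force: [0.5, 0.3, 0.9]
grip_width: 29.3
```

```bash
python3 st.py; python3 -c "
from h import *
print(get_obs()['grip_width'])"
```

```text
11.2833 [509.9  81.   62.7] [-3.141  0.    -2.472] F [0.55 0.31 0.87] Ftool [-0.62 -0.1  -0.87] M [0.061 0.109 0.103] pivot in tool [-95.1 -33.2   0. ] j6 -2.232
29.302135027915813
```

Emit:
send_rows(
  targets=[
    [[0, 0, 5, 0, 0, 0.1, 0.6], [0, 0, 10, 0, 0, 0.25, 0.6], [0, 0, 15, 0, 0, 0.4, 0.6], [0, 0, 20, 0, 0, 0.5, 0.6]],
  ],
)

```text
time: 11.62
tool_pos: [509.8, 81.1, 62.2]
tcp_rot: [3.142, 0.0, -2.821]
contact_force: [-1.3, 0.7, 0.9]
grip_width: 29.1
```

```bash
python3 st.py
```

```text
11.6167 [509.8  81.1  62.2] [ 3.142  0.    -2.821] F [-1.33  0.72  0.92] Ftool [ 1.04  1.1  -0.92] M [0.149 0.171 0.022] pivot in tool [-100.7    1.3    0. ] j6 -1.882
```

Emit:
send_rows(
  targets=[
    [[0, 0, 5, 0.1, 0.1, 0.1, 0.6], [0, 0, 10, 0.1, 0.1, 0.25, 0.6], [0, 0, 15, 0.1, 0.1, 0.4, 0.6], [0, 0, 20, 0.1, 0.1, 0.5, 0.6]],
  ],
)

```text
time: 11.95
tool_pos: [509.8, 81.2, 61.7]
tcp_rot: [3.141, 0.001, 3.113]
contact_force: [-0.0, 0.4, 0.4]
grip_width: 29.3
```

```bash
cat > avg.py <<'E'
from h import *
M=[];F=[]
for i in range(4):
    capture('wrist'); o=get_obs(); M.append(o['moment'][2]); F.append(o['contact_force'])
o=get_obs()
P,R=tool(o);F=np.mean(F,0)
print(round(o['time'],2),P.round(2),'yaw',round(o['tcp_rot'][2],3),'Mz',np.round(M,3),'mean',np.mean(M).round(3),'F',F.round(2),'Ft',(R.T@F).round(2),'j6',o['joint_positions'][5].round(3),'grip',o['grip_width'])
E
python3 avg.py
```

```text
12.15 [509.75  81.18  61.75] yaw 3.12 Mz [-0.013 -0.021 -0.071 -0.1  ] mean -0.051 F [ 0.1   1.46 -0.78] Ft [-0.07  1.46  0.78] j6 -1.54 grip 29.50977372600091
```

```bash
cat > r.py <<'E'
from h import *
o=get_obs();P,R=tool(o)
print(round(o['time'],2),P.round(2),'yaw',round(o['tcp_rot'][2],3),'Mz',o['moment'][2].round(3),'tau6',o['tau'][5].round(3),'F',o['contact_force'].round(1),'dq6',o['dq'][5].round(2),'grip',o['grip_width'].round(1))
E
python3 r.py
```

```text
Traceback (most recent call last):
  File "r.py", line 3, in <module>
    print(round(o['time'],2),P.round(2),'yaw',round(o['tcp_rot'][2],3),'Mz',o['moment'][2].round(3),'tau6',o['tau'][5].round(3),'F',o['contact_force'].round(1),'dq6',o['dq'][5].round(2),'grip',o['grip_width'].round(1))
                                                                                                                                                                                                 ^^^^^^^^^^^^^^^^^^^^^
AttributeError: 'float' object has no attribute 'round'
```

Emit:
send_rows(
  targets=[
    [[0, 0, 5, 0, 0.1, 0.1, 0.6], [0, 0, 10, 0, 0.1, 0.25, 0.6]],
  ],
)

```text
time: 12.32
tool_pos: [509.7, 81.3, 61.5]
tcp_rot: [3.141, 0.0, 2.942]
contact_force: [-0.2, 1.7, -0.4]
grip_width: 29.5
```

```bash
python3 r.py
```

```text
Traceback (most recent call last):
  File "r.py", line 3, in <module>
    print(round(o['time'],2),P.round(2),'yaw',round(o['tcp_rot'][2],3),'Mz',o['moment'][2].round(3),'tau6',o['tau'][5].round(3),'F',o['contact_force'].round(1),'dq6',o['dq'][5].round(2),'grip',o['grip_width'].round(1))
                                                                                                                                                                                                 ^^^^^^^^^^^^^^^^^^^^^
AttributeError: 'float' object has no attribute 'round'
```

Emit:
send_rows(
  targets=[
    [[0, 0, 5, 0, 0, 0.13, 0.6]],
  ],
)

```text
time: 12.4
tool_pos: [509.7, 81.3, 61.3]
tcp_rot: [3.141, 0.0, 2.854]
contact_force: [-1.4, 0.8, -1.4]
grip_width: 29.5
```

```bash
python3 r.py
```

```text
Traceback (most recent call last):
  File "r.py", line 3, in <module>
    print(round(o['time'],2),P.round(2),'yaw',round(o['tcp_rot'][2],3),'Mz',o['moment'][2].round(3),'tau6',o['tau'][5].round(3),'F',o['contact_force'].round(1),'dq6',o['dq'][5].round(2),'grip',o['grip_width'].round(1))
                                                                                                                                                                                                 ^^^^^^^^^^^^^^^^^^^^^
AttributeError: 'float' object has no attribute 'round'
```

Emit:
send_rows(
  targets=[
    [[0, 0, 5, 0, 0, 0.13, 0.6]],
  ],
)

```text
time: 12.48
tool_pos: [509.8, 81.3, 61.2]
tcp_rot: [3.141, 0.0, 2.767]
contact_force: [-0.5, 1.1, -1.3]
grip_width: 28.9
```

```bash
python3 r.py
```

```text
Traceback (most recent call last):
  File "r.py", line 3, in <module>
    print(round(o['time'],2),P.round(2),'yaw',round(o['tcp_rot'][2],3),'Mz',o['moment'][2].round(3),'tau6',o['tau'][5].round(3),'F',o['contact_force'].round(1),'dq6',o['dq'][5].round(2),'grip',o['grip_width'].round(1))
                                                                                                                                                                                                 ^^^^^^^^^^^^^^^^^^^^^
AttributeError: 'float' object has no attribute 'round'
```

```bash
sed -i "s/,'grip',o\['grip_width'\].round(1)/,'grip',round(o['grip_width'],1)/" r.py; python3 r.py;  python3 - <<'E'
from h import *
im=capture('wrist')
cv2.imwrite('pics/w6c.png',cv2.resize(im[150:350,220:420,::-1],None,fx=3,fy=3,interpolation=cv2.INTER_CUBIC))
E
python3 r.py
```

```text
12.48 [509.79  81.28  61.23] yaw 2.767 Mz 0.107 tau6 -1.328 F [-0.5  1.1 -1.3] dq6 1.04 grip 28.9
12.53 [509.74  81.31  61.2 ] yaw 2.761 Mz -0.062 tau6 -0.406 F [ 0.3  1.1 -0.2] dq6 -0.2 grip 29.4
```

View pics/w6c.png

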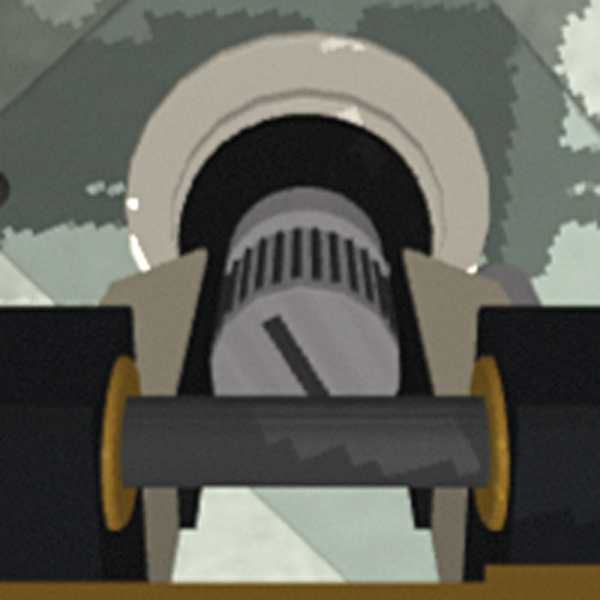

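The slot keeps its place between the fingers, so the screw is turning with the gripper. I'll go on in small steps, reading the moment while it moves.

Emit:
send_rows(
  targets=[
    [[0, 0, 4, 0, 0, 0.1, 0.6], [0, 0, 8, 0, 0, 0.2, 0.6]],
  ],
)

```text
time: 12.7
tool_pos: [509.8, 81.3, 61.0]
tcp_rot: [3.141, 0.0, 2.63]
contact_force: [-0.3, 2.0, -0.7]
grip_width: 29.3
```

```bash
python3 r.py
```

```text
12.7 [509.78  81.31  61.01] yaw 2.63 Mz 0.003 tau6 -1.151 F [-0.3  2.  -0.7] dq6 0.84 grip 29.3
```

Emit:
send_rows(
  targets=[
    [[0, 0, 4, 0, 0, 0.1, 0.6]],
  ],
)

```text
time: 12.78
tool_pos: [509.8, 81.3, 60.9]
tcp_rot: [3.141, 0.0, 2.56]
contact_force: [1.1, 0.9, -0.8]
grip_width: 29.2
```

```bash
python3 r.py
```

```text
12.78 [509.77  81.32  60.91] yaw 2.56 Mz 0.073 tau6 -1.058 F [ 1.1  0.9 -0.8] dq6 0.83 grip 29.2
```

Emit:
send_rows(
  targets=[
    [[0, 0, 4, 0, 0, 0.1, 0.6]],
  ],
)

```text
time: 12.87
tool_pos: [509.8, 81.4, 60.8]
tcp_rot: [3.141, 0.0, 2.49]
contact_force: [0.7, 2.2, -1.6]
grip_width: 29.5
```

```bash
python3 r.py
```

```text
12.87 [509.8   81.36  60.82] yaw 2.49 Mz 0.056 tau6 -1.049 F [ 0.7  2.2 -1.6] dq6 0.83 grip 29.5
```

Emit:
send_rows(
  targets=[
    [[0, 0, 4, 0, 0, 0.1, 0.6]],
  ],
)

```text
time: 12.95
tool_pos: [509.8, 81.4, 60.7]
tcp_rot: [3.141, 0.0, 2.42]
contact_force: [0.4, 2.1, -1.4]
grip_width: 28.9
```

```bash
python3 r.py
```

```text
12.95 [509.81  81.4   60.73] yaw 2.42 Mz 0.093 tau6 -1.024 F [ 0.4  2.1 -1.4] dq6 0.83 grip 28.9
```

Emit:
send_rows(
  targets=[
    [[0, 0, 4, 0.1, 0.1, 0.15, 0.6]],
  ],
)

```text
time: 13.03
tool_pos: [509.8, 81.4, 60.6]
tcp_rot: [3.141, 0.0, 2.35]
contact_force: [0.3, 2.0, -0.3]
grip_width: 29.0
```

```bash
python3 r.py
```

```text
13.03 [509.82  81.43  60.62] yaw 2.35 Mz 0.024 tau6 -1.018 F [ 0.3  2.  -0.3] dq6 0.83 grip 29.0
```

Emit:
send_rows(
  targets=[
    [[0, 0, 4, 0, 0, 0.12, 0.6]],
  ],
)

```text
time: 13.12
tool_pos: [509.9, 81.4, 60.5]
tcp_rot: [3.141, 0.0, 2.281]
contact_force: [0.8, 1.2, -1.6]
grip_width: 29.5
```

```bash
python3 r.py
```

```text
13.12 [509.85  81.43  60.53] yaw 2.281 Mz 0.083 tau6 -0.996 F [ 0.8  1.2 -1.6] dq6 0.83 grip 29.5
```

Emit:
send_rows(
  targets=[
    [[0, 0, 4, 0, 0, 0.12, 0.6]],
  ],
)

```text
time: 13.2
tool_pos: [509.9, 81.5, 60.4]
tcp_rot: [3.141, 0.0, 2.211]
contact_force: [0.4, 1.9, 0.5]
grip_width: 29.3
```

```bash
python3 r.py
```

```text
13.2 [509.86  81.47  60.45] yaw 2.211 Mz 0.122 tau6 -0.989 F [0.4 1.9 0.5] dq6 0.83 grip 29.3
```

Emit:
send_rows(
  targets=[
    [[0, 0, 4, 0, 0, 0.12, 0.6]],
  ],
)

```text
time: 13.28
tool_pos: [509.9, 81.5, 60.4]
tcp_rot: [3.141, 0.0, 2.141]
contact_force: [0.8, 2.1, 0.0]
grip_width: 29.0
```

```bash
python3 r.py
```

```text
13.28 [509.88  81.47  60.36] yaw 2.141 Mz 0.151 tau6 -0.981 F [0.8 2.1 0. ] dq6 0.83 grip 29.0
```

Emit:
send_rows(
  targets=[
    [[0, 0, 4, 0.1, 0.1, 0.1, 0.6]],
  ],
)

```text
time: 13.37
tool_pos: [509.9, 81.5, 60.3]
tcp_rot: [3.141, 0.0, 2.071]
contact_force: [0.1, 0.0, 0.7]
grip_width: 29.6
```

```bash
python3 r.py
```

```text
13.37 [509.9   81.51  60.28] yaw 2.071 Mz 0.115 tau6 -0.981 F [0.1 0.  0.7] dq6 0.84 grip 29.6
```

Emit:
send_rows(
  targets=[
    [[0, 0, 4, 0, 0, 0.1, 0.6]],
  ],
)

```text
time: 13.45
tool_pos: [509.9, 81.5, 60.2]
tcp_rot: [3.141, 0.0, 2.002]
contact_force: [0.3, 1.5, 0.1]
grip_width: 29.3
```

```bash
python3 r.py
```

```text
13.45 [509.9   81.53  60.17] yaw 2.002 Mz 0.124 tau6 -0.96 F [0.3 1.5 0.1] dq6 0.83 grip 29.3
```

Emit:
send_rows(
  targets=[
    [[0, 0, 4, 0, 0, 0.1, 0.6]],
  ],
)

```text
time: 13.53
tool_pos: [509.9, 81.5, 60.1]
tcp_rot: [3.141, 0.0, 1.932]
contact_force: [1.1, 1.2, 1.0]
grip_width: 29.2
```

```bash
python3 r.py
```

```text
13.53 [509.92  81.52  60.11] yaw 1.932 Mz 0.153 tau6 -0.949 F [1.1 1.2 1. ] dq6 0.83 grip 29.2
```

Emit:
send_rows(
  targets=[
    [[0, 0, 4, 0, 0, 0.1, 0.6]],
  ],
)

```text
time: 13.62
tool_pos: [510.0, 81.5, 60.0]
tcp_rot: [3.141, 0.0, 1.862]
contact_force: [0.3, 1.1, 0.3]
grip_width: 29.2
```

```bash
python3 r.py
```

```text
13.62 [509.99  81.51  60.04] yaw 1.862 Mz 0.189 tau6 -0.936 F [0.3 1.1 0.3] dq6 0.83 grip 29.2
```

Emit:
send_rows(
  targets=[
    [[0, 0, 4, 0, 0, 0.1, 0.6]],
  ],
)

```text
time: 13.7
tool_pos: [510.0, 81.5, 60.0]
tcp_rot: [3.14, 0.0, 1.792]
contact_force: [1.2, 0.8, 0.5]
grip_width: 29.4
```

```bash
python3 r.py
python3 - <<'E'
import numpy as np
from scipy.optimize import least_squares
y=np.array([2.63,2.56,2.49,2.42,2.35,2.281,2.211,2.141,2.071,2.002,1.932])
m=np.array([.003,.073,.056,.093,.024,.083,.122,.151,.115,.124,.153])
x=4.511-y
for c in np.arange(1.7,2.6,.1):
    p=.06+.15*np.maximum(0,x-c); print(round(c,1),np.sqrt(((m-p)**2).mean()).round(4),'F now',round(15*(x[-1]-c),1))
E
```

```text
13.7 [510.01  81.53  59.96] yaw 1.792 Mz 0.187 tau6 -0.921 F [1.2 0.8 0.5] dq6 0.83 grip 29.4
1.7 0.0557 F now 13.2
1.8 0.0431 F now 11.7
1.9 0.0331 F now 10.2
2.0 0.0293 F now 8.7
2.1 0.0311 F now 7.2
2.2 0.0365 F now 5.7
2.3 0.0442 F now 4.2
2.4 0.05 F now 2.7
2.5 0.0539 F now 1.2
```

The moment has clearly risen: 0.06 N m turning free, now 0.19. That and the turn angle past contact put the force at about 11 to 12 N, so I stop and release.

Emit:
send_rows(
  targets=[
    [[0, 0, 0, 0, 0, 0, 0.6], [0, 0, 0, 0, 0, 0, 0.1], [0, 0, 0, 0, 0, 0, -0.3], [0, 0, 0, 0, 0, 0, -0.5], [0, 0, 0, 0, 0, 0, -0.5]],
  ],
)

```text
time: 14.12
tool_pos: [509.5, 81.3, 59.7]
tcp_rot: [-3.142, 0.0, 1.792]
contact_force: [-0.4, 0.5, -0.7]
grip_width: 51.4
```

Emit:
send_rows(
  targets=[
    [[0, 0, 0, 0, 0, 0, -0.5], [0, 0, 0, 0, 0, 0, -0.5], [0, 0, 0, 0, 0, -30, -0.5], [0, 0, 0, 0, 0, -70, -0.5], [0, 0, 0, 0, 0, -110, -1]],
  ],
)

```text
time: 14.53
tool_pos: [508.6, 81.4, 170.3]
tcp_rot: [-3.139, -0.001, 1.791]
contact_force: [1.8, -0.3, 0.1]
grip_width: 72.1
```

```bash
python3 r.py
python3 - <<'E'
from h import *
im=capture('wrist'); m=camera_model('wrist'); cv2.imwrite('pics/w7.png',im[:,:,::-1])
for l,z in (("screw_axis",52),("clamp_arm",40),("stop_pin",52),("flange",12)):
    for r in place_of(l,'wrist')[:2]: print(l,r,atz('wrist',r['location'],z,m).round(1))
im=capture('scene'); cv2.imwrite('pics/s7.png',cv2.resize(im[180:320,230:430,::-1],None,fx=4,fy=4,interpolation=cv2.INTER_CUBIC))
E
```

```text
14.53 [508.62  81.37 170.3 ] yaw 1.791 Mz 0.037 tau6 -0.006 F [ 1.8 -0.3  0.1] dq6 -0.0 grip 72.1
screw_axis {'location': [187.4, 323.4], 'conf': 0.68} [516.6  81.   52. ]
clamp_arm {'location': [172.0, 436.0], 'conf': 0.6} [615.6 114.5  40. ]
stop_pin {'location': [160.5, 372.0], 'conf': 0.82} [552.6 113.9  52. ]
```

View pics/w7.png

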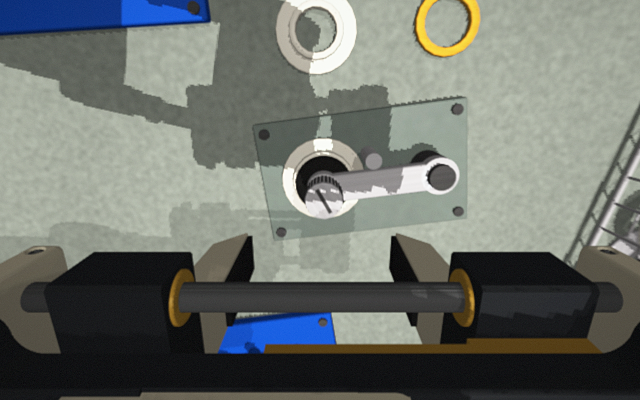

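View pics/s7.png

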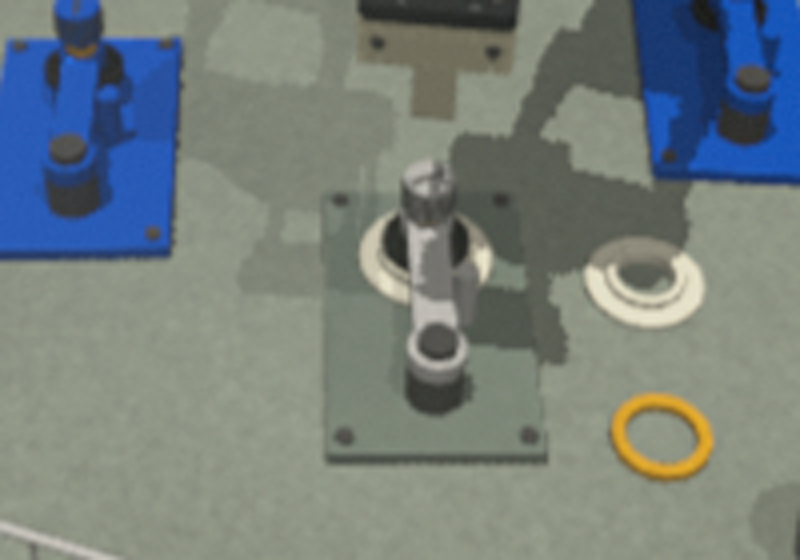

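Run:
```python
from h import *
im=capture('wrist'); m=camera_model('wrist'); cv2.imwrite('pics/w8.png',cv2.resize(im[120:240,260:480,::-1],None,fx=3.6,fy=3.6,interpolation=cv2.INTER_CUBIC))
```

```text
(no output)
```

View pics/w8.png

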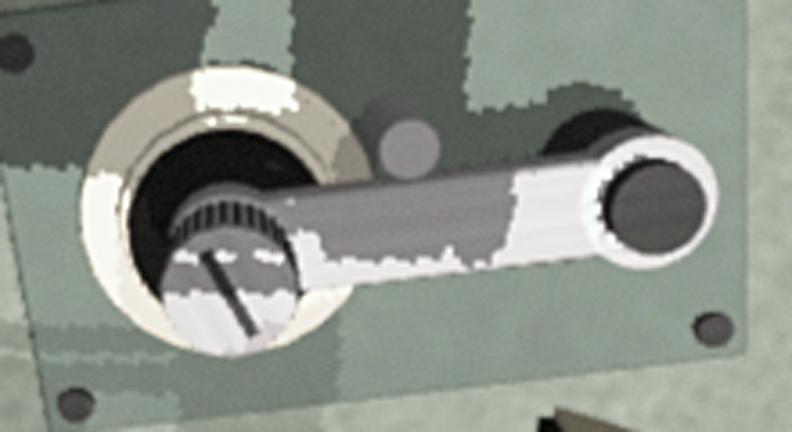

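The arm's top edge touches the pin at crop (408,180). The flange is still on its spigot under the pad, and the gripper is clear, so I'm handing in.

Run:
```python
from plant import *
o=get_obs();print(o['time'],o['contact_force'],o['tool_pos']);print(close_job())
```

```text
14.8833 [ 0.99178972 -0.09005648 -0.00436893] [508.53479094  81.39059359 168.25533725]
the job is handed in; nothing more can be done
None
```

The clamp arm is against its stop pin, the pad is seated on the flange, and the job was handed in at 14.9 s.

**Swing:** I pushed the grey fixture's arm clockwise with the shut fingers. At the pin, motion stopped while the push rose from about 8 to 16 N. A closing wrist picture shows the arm's edge touching the pin.

**Screw:** I gripped the thumbscrew and turned it clockwise about 2.7 rad in one stroke. The slot kept its place between the fingers partway through, so the screw was turning with them.

**Resistance:** The moment while turning rose from about 0.06 to 0.19 N m, and I stopped there. That works out to roughly 11 to 13 N. It is an estimate, since single readings scatter by about 0.03 N m (about 3 N). The 4.1 mm of screw travel agrees roughly with the seated height given.

**Last checks:** The last pictures show the flange still on its spigot under the pad and the spare flange and lock ring undisturbed. I did not re-check the other stock individually, but the robot never came near it. The gripper was open and about 85 mm above the screw, touching nothing.

**Disagreements:** The network's position labels in the final wrist picture were about 7 to 10 mm off in x. I took the picture just after the lift, likely before the tool had settled, and relied on the crop instead.

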